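Slide the menorah to its place in the window

TASK

Under the guard bar, the coin box is standing on the blue mark where the glass menorah belongs. First slide the coin box along the ledge and leave it centred and square on the yellow mark, then slide the menorah so that it stands centred on the blue mark, its long side along the mark's long side. Slide both, never lifting or tipping them off the ledge, do not let the menorah and the coin box touch, and leave the saucer and the two dreidels where they are.

Things in the scene. Friction and masses are not known exactly. Their poses are not given: they have to be found in the camera images.
- guard_bar: fixed level steel bar over the row of marks, 20 mm thick, 860 mm long along its y, centreline 235 mm above the ledge, on 18 mm posts (48 mm feet) at y = -420 and +420 mm. Origin on the ledge below its middle. A tool upright over the marks would strike it; there is room to lean in under it from the robot's side
- blue_mark: blue rectangle let into the ledge, flush, 100 mm along its x, 220 mm along its y; the menorah's place, always the middle one of the three marks. Origin at its centre
- yellow_mark: yellow square let into the ledge, flush, 100 x 100 mm; empty at the start, at one end of the row, 235 mm from the blue mark. Origin at its centre
- white_mark: white rectangle let into the ledge, flush, 100 mm along its x, 220 mm along its y; at the other end of the row, the menorah stands about on it at the start. Origin at its centre
- menorah: glass menorah, 0.7 kg: green slab 58 mm (x) by 210 mm (y) by 22 mm high; on it along y eight amber cups, 16 mm across, tops 42 mm above the ledge, 34 to 96 mm either side of the centre; in the middle a square green column 24 x 24 mm, parallel to the slab, up to 112 mm above the ledge, to grip. Origin at the centre of the underside, z up
- coin_box: aluminium coin box with a slot in its top, about 0.5 kg, 50 mm (x) by 40 mm (y) by 70 mm high, plain flat sides. Origin at the centre of the underside, z up. It stands on the blue mark at the start
- saucer: white ceramic saucer, 110 mm across, 18 mm high, behind the marks; leave alone. Origin at the centre of its underside
- red_dreidel: red hard plastic dreidel lying on its side, a 28 mm cube with a stem and a point along its x axis, 60 mm long in all, on the robot's side of the marks; leave alone. Origin under the centre of the cube
- orange_dreidel: orange hard plastic dreidel, of the same shape, lying behind the marks; leave alone. Origin under the centre of the cube
Not all that is in view belongs to the job. Several things have the shape of the coin_box; the one meant has the colours described above.

How it is judged:
By the outcome, as a careful person would: the job done as asked, in the order asked, and still so for the second after the job is handed in, with the robot touching nothing.
It also fails if it takes over 61 s, if anything falls off the work surface, if the arm or the gripper's body presses on something with over 40 N, if the wrist force passes 120 N, or if a joint passes its speed limit or range.

ROBOT

A 6-joint arm with a two-finger parallel gripper is mounted at the origin on the work surface. World frame = base frame: x ahead of the robot, y to its left, z up, the work surface at z = 0. Lengths are in m, angles in rad, forces in N, time in s.
With the tool pointing down it reaches from about 0.35 to 0.85 m from the base axis. Payload 8.1 kg.
Tool frame: the origin (TCP) lies on the centre line of the jaws, within the pads' length; the fingertips stand 19 mm ahead of it and the grasp point (between the pads) is the TCP (env.tip_extent is the distance from the TCP to the fingertips, in m); z points along the fingers, y is the line along which they close (so a half turn about z gives the same grasp; the last joint's range is limited). The gripper opens to 93 mm and grips with 3 to 60 N. Pads are 15 mm wide; open, the fingers measure 128 mm over their backs; the gripper's body (75 mm by 188 mm) begins 65 mm behind the grasp point.
Start: joints at [1.122, 0.13, 1.488, -0, 1.523, -0.085], TCP at [0.213, 0.561, 0.238] pointing down, gripper open.
Joint ranges: [-2.96, 2.96], [-0.89, 2.26], [0.02, 2.5], [-1.34, 4.48], [0, 2.73], [-2.66, 2.66]. Speed limits (rad/s): [2.39, 2.39, 2.79, 3.14, 3.14, 3.14].

INTERFACE

Orientations are given as a unit quaternion [w, x, y, z].
In Python, from station import env, camera, nets gives the robot as it stands.
- The arm moves only by the shell command python3 -m creep 'ROWS' [FORCE]. ROWS is JSON, one flat list of numbers, 7 for each row, row after row: the shift along the world's x, y, z in m, then the turn, a rotation vector about the world's x, y, z in rad, then the finger opening in m, from 0 to 0.093. A call has exactly 10 rows; each row is the pose to reach, as a shift and turn from the pose commanded when the call began; what a row does not reach only later rows make up. A row lasts 1/8 s, in which the tool goes at most 62.5 mm and 10.7 degrees, less where a joint would pass 70% of its speed; a pose out of reach is approached as far as the arm can. A call with a gripper value outside its range is refused whole. The fingers move at their own pace and stop on an object; FORCE is the grip in N (left out, the last holds). Time passes only in rows, so rows that repeat a pose let the fingers close, or fill a call up. It gives the time, the measured TCP pose, the force, the opening and the grip force at its end, in the units of the state.
- env.sense(): the state, without advancing time (a new reading comes with each control period).
- camera(name): name is "scene" or "top" or "wrist"; returns a dict with "img" (420x560x3 uint8, red, green, blue), "intrinsics" (3x3 intrinsics, pixels), "D" ([k1, k2, p1, p2, k3] as OpenCV has them; the pictures are not rectified), "world_from_camera" (4x4, takes a point from camera to world coordinates). Camera axes: x right, y up, looking along -z (the intrinsics and any distortion apply to the point x, -y, -z); pixel columns grow to the right and rows downward; lengths in m; the calibration is good to about 2 mm. A picture is of the moment at which its call begins. There is no depth.
- env.job_done(): hands the job in; it is judged then, once.
Trained networks look in the newest picture that a camera, given by its name, has taken for a name from the list of things; names that differ only in an ending like _2 or _b are one class to them, and where a whole thing is asked for, a point or a joint stands for the part that bears it (a point fixed in the world has none). Each returns a list of dicts, best first, with "conf" (0 to 1); they miss things now and then, are a little off and sometimes report something else, mostly with a low value. They report only what shows in the picture. A call takes as long as a camera call. They do not tell look-alikes from the thing itself.
- nets.find_in(query, camera): "position" ([x, y, z] in m, in world coordinates, good to about 4 mm: the middle of the surface that is visible of it).
- nets.pinpoint(query, camera): "position" ([x, y, z] in m, in world coordinates, good to about 4 mm: a listed point, or the origin of a listed thing).
The state is a dict: "clock": time; "joints": joint angles; "dq": joint speeds; "joint_torque": joint torques, N m; "tcp_pos": TCP position; "orientation": TCP orientation; "force": force on the tool from outside, world axes, zero at the start; "moment": the same for the moment, N m; "gripper_width": finger opening in m; "grip_force": force on a finger pad.
Only numpy, scipy, OpenCV 4.12 (cv2) and the standard library are available. Lean on these libraries where they do the work, as an engineer would, in place of code of your own. Each camera call takes 0.05 s, during which the arm holds its last target. There are 200 camera calls.

## Working session

There is one attempt and no reset: what is moved stays moved. The work goes in short steps, Python scripts to look and compute and a shell command to move; the robot and the scene stay as the last step left them, time stands still between calls to the robot, and variables do not carry over. Pictures are saved under pics/ and viewed, at most 10 in all, crops included, and the job is handed in when it is done.

```bash
ls; mkdir -p pics; cat > h.py <<'E'
import numpy as np, cv2
from station import env, camera, nets
def shot(n,f=None):
    c=camera(n)
    if f: cv2.imwrite('pics/'+f,c['img'][:,:,::-1])
    return c
def ray(c,uv):
    K=np.array(c['intrinsics']);D=np.array(c['D'],float);T=np.array(c['world_from_camera'])
    p=cv2.undistortPoints(np.array(uv,float).reshape(-1,1,2),K,D).reshape(-1,2)
    d=np.c_[p[:,0],-p[:,1],-np.ones(len(p))]@T[:3,:3].T
    return T[:3,3],d
def onz(c,uv,z):
    o,d=ray(c,uv); return o+d*((z-o[2])/d[:,2])[:,None]
def proj(c,P):
    K=np.array(c['intrinsics']);D=np.array(c['D'],float);T=np.array(c['world_from_camera'])
    q=(np.atleast_2d(P)-T[:3,3])@T[:3,:3]; q=q*[1,-1,-1]
    return cv2.projectPoints(q,np.zeros(3),np.zeros(3),K,D)[0].reshape(-1,2)
E
python3 - <<'E'
from h import *
np.set_printoptions(precision=4,suppress=True)
for n in ['top','scene']:
    c=shot(n,n+'0.png'); print(n,np.array(c['world_from_camera'])[:3,3])
    for q in ['coin_box','menorah','blue_mark','yellow_mark','white_mark','guard_bar','saucer','red_dreidel','orange_dreidel']:
        for r in nets.pinpoint(q,n)[:4]:
            print(q,np.round(r['position'],4),round(r['conf'],2),proj(c,r['position'])[0].round())
print(env.sense())
E
```

```text
pics
top [0.5379 0.0416 0.7598]
coin_box [ 0.7018 -0.0104 -0.0011] 0.82 [305. 160.]
coin_box [ 0.4525 -0.0262 -0.0013] 0.7 [310. 293.]
coin_box [ 0.7071 -0.104  -0.0012] 0.65 [354. 159.]
menorah [0.5518 0.2172 0.0069] 0.85 [181. 236.]
blue_mark [ 0.5807 -0.0174 -0.0007] 0.92 [307. 224.]
yellow_mark [ 0.5913 -0.2521 -0.    ] 0.89 [429. 222.]
saucer [ 0.7692 -0.2437  0.003 ] 0.78 [425. 130.]
red_dreidel [ 0.4258 -0.15    0.0011] 0.8 [376. 308.]
orange_dreidel [0.7041 0.1624 0.0015] 0.84 [214. 156.]
scene [ 0.9256 -0.4211  0.8318]
coin_box [ 0.7082 -0.1012 -0.0001] 0.97 [293. 285.]
coin_box [ 0.4485 -0.0236  0.0016] 0.78 [229. 201.]
coin_box [ 0.58   -0.0208  0.0002] 0.71 [271. 229.]
coin_box [ 0.7053 -0.0052  0.0005] 0.56 [318. 254.]
menorah [0.556  0.2112 0.0002] 0.8 [320. 166.]
blue_mark [ 0.581  -0.0163  0.0033] 0.75 [272. 227.]
yellow_mark [ 0.5994 -0.2472  0.0043] 0.74 [209. 304.]
white_mark [0.567  0.2177 0.001 ] 0.93 [325. 166.]
white_mark [ 0.7695 -0.2454  0.0024] 0.39 [272. 355.]
saucer [ 0.7702 -0.2463 -0.0004] 0.69 [272. 356.]
saucer [ 0.597  -0.2486  0.0029] 0.53 [208. 304.]
red_dreidel [ 0.4262 -0.1438 -0.0034] 0.61 [187. 229.]
orange_dreidel [0.7063 0.1646 0.0021] 0.47 [359. 206.]
{'clock': 1.0, 'joints': array([ 1.1216,  0.1304,  1.4882,  0.    ,  1.523 , -0.0854]), 'dq': array([-0.0001,  0.0005, -0.0018,  0.0003, -0.0008,  0.0013]), 'joint_torque': array([ -0.0002, -55.9778, -49.2072,   0.0769,   0.0223,   0.    ]), 'tcp_pos': array([0.2135, 0.5607, 0.2377]), 'orientation': array([-0.    ,  0.1809,  0.9835,  0.    ]), 'force': array([ 0.5138, -0.9084,  0.5404]), 'moment': array([-0.0218, -0.0421, -0.0364]), 'grip_force': 0.0, 'gripper_width': 0.09284075484286178}
```

```bash
cd pics; python3 -c "
import cv2
for n in ['top','scene']:
    im=cv2.imread(n+'0.png'); cv2.imwrite(n+'0b.png',cv2.resize(im,(800,600),interpolation=cv2.INTER_CUBIC))
im=cv2.imread('top0.png')[200:260,270:350];cv2.imwrite('crop0.png',cv2.resize(im,(800,600),interpolation=cv2.INTER_CUBIC))"
```

```text
(no output)
```

View pics/top0b.png

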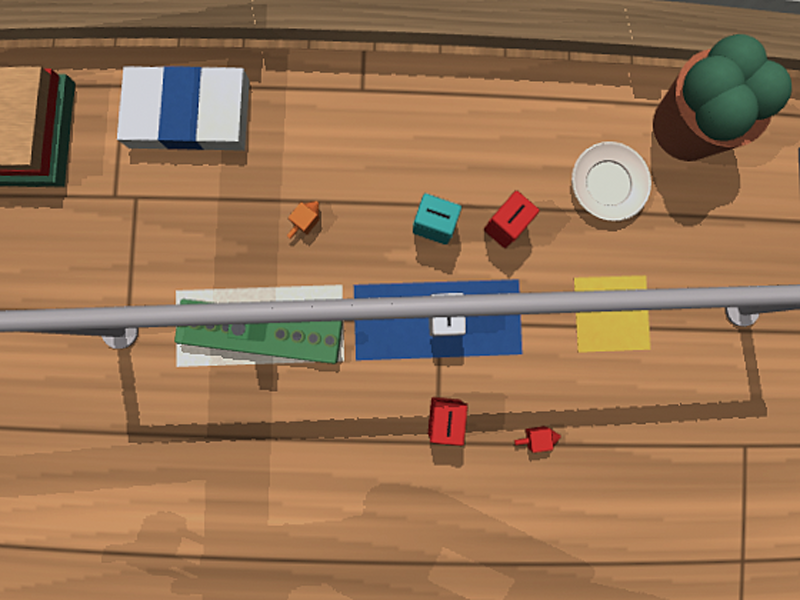

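View pics/scene0b.png

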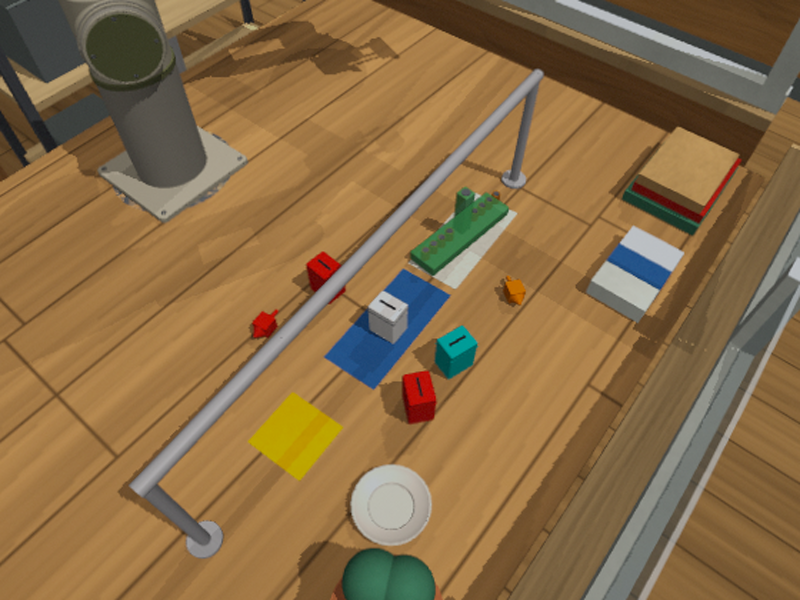

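View pics/crop0.png

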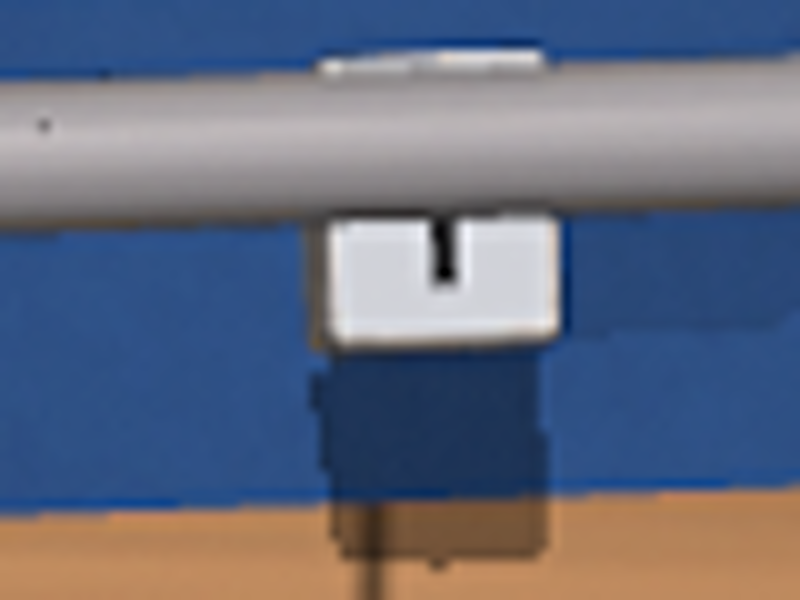

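```bash
cat > meas.py <<'E'
from h import *
np.set_printoptions(precision=4,suppress=True)
def rect(c,mask,z,roi=None):
    """min-area rectangle, in world coords on plane z, of a mask; returns centre, sizes, yaw of the long side to +y (deg)"""
    m=mask.astype(np.uint8)
    n,l,s,_=cv2.connectedComponentsWithStats(m)
    keep=np.isin(l,[i for i in range(1,n) if s[i,4]>60])
    v,u=np.nonzero(keep)
    P=onz(c,np.c_[u,v],z)[:,:2]
    if roi: P=P[(P[:,0]>roi[0])&(P[:,0]<roi[1])&(P[:,1]>roi[2])&(P[:,1]<roi[3])]
    return cv2.minAreaRect((P*1000).astype(np.float32)),len(P)
def hsv(c): return cv2.cvtColor(c['img'],cv2.COLOR_RGB2HSV).astype(int)
if __name__=='__main__':
  for n in ['top','scene']:
    c=camera(n);h=hsv(c);H,S,V=h[...,0],h[...,1],h[...,2]
    print(n,'blue',rect(c,(abs(H-108)<12)&(S>130)&(V>50),0,(.48,.66,-.2,.15)))
    print(n,'yellow',rect(c,(abs(H-27)<6)&(S>200)&(V>90),0,(.5,.68,-.35,-.15)))
    print(n,'white',rect(c,(S<45)&(V>150),0,(.48,.65,.08,.36)))
    for z in (0,.022): print(n,'green',z,rect(c,(abs(H-68)<16)&(S>110),z,(.45,.66,.06,.38)))
    print(n,'box top',rect(c,(S<45)&(V>130),.07,(.53,.64,-.08,.05)))
    print(n, 'hsv mark', h[tuple(np.int32(proj(c,[.58,-.2521,0])[0])[::-1])],h[tuple(np.int32(proj(c,[.54,-.06,0])[0])[::-1])],h[tuple(np.int32(proj(c,[.53,.24,0.022])[0])[::-1])])
E
python3 meas.py; cd pics; python3 -c "
import cv2
im=cv2.imread('scene0.png')[195:255,235:315];cv2.imwrite('crop1.png',cv2.resize(im,(800,600),interpolation=cv2.INTER_CUBIC))"
```

```text
top blue (((581.3948974609375, -15.525245666503906), (97.68045043945312, 217.550537109375), 3.5519583225250244), 3790)Traceback (most recent call last):
  File "meas.py", line 17, in <module>
    print(n,'yellow',rect(c,(abs(H-27)<6)&(S>200)&(V>90),0,(.5,.68,-.35,-.15)))
                     ~~~~^^^^^^^^^^^^^^^^^^^^^^^^^^^^^^^^^^^^^^^^^^^^^^^^^^^^^
  File "meas.py", line 9, in rect
    P=onz(c,np.c_[u,v],z)[:,:2]
      ~~~^^^^^^^^^^^^^^^^
  File "h.py", line 13, in onz
    o,d=ray(c,uv); return o+d*((z-o[2])/d[:,2])[:,None]
        ~~~^^^^^^
  File "h.py", line 9, in ray
    p=cv2.undistortPoints(np.array(uv,float).reshape(-1,1,2),K,D).reshape(-1,2)
      ~~~~~~~~~~~~~~~~~~~^^^^^^^^^^^^^^^^^^^^^^^^^^^^^^^^^^^^^^^^
cv2.error: OpenCV(4.12.0) /io/opencv/modules/calib3d/src/undistort.dispatch.cpp:347: error: (-215:Assertion failed) CV_IS_MAT(_src) && CV_IS_MAT(_dst) && (_src->rows == 1 || _src->cols == 1) && (_dst->rows == 1 || _dst->cols == 1) && _src->cols + _src->rows - 1 == _dst->rows + _dst->cols - 1 && (CV_MAT_TYPE(_src->type) == CV_32FC2 || CV_MAT_TYPE(_src->type) == CV_64FC2) && (CV_MAT_TYPE(_dst->type) == CV_32FC2 || CV_MAT_TYPE(_dst->type) == CV_64FC2) in function 'cvUndistortPointsInternal'
```

View pics/crop1.png

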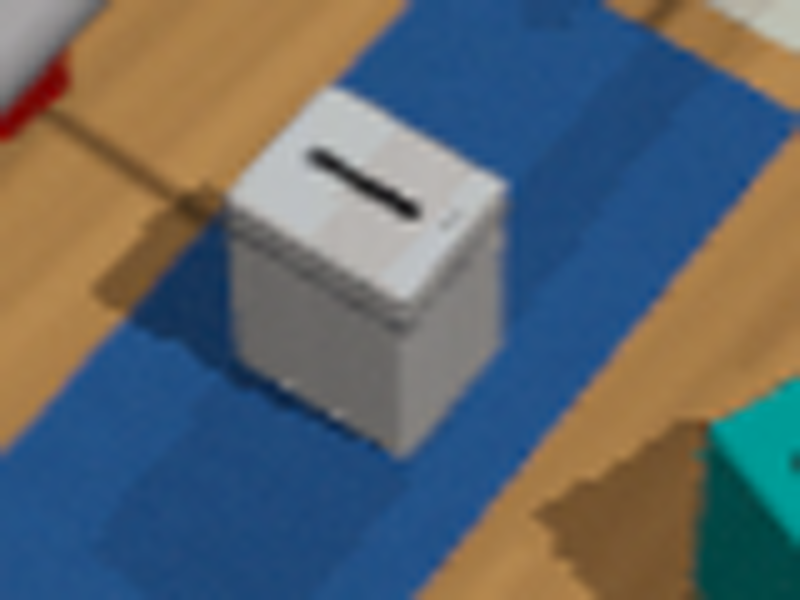

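The pictures show four box-shaped things. In the top view they are an aluminium box on the blue mark (314,226), a teal one (306,152), and red ones at (358,153) and (313,295). The aluminium one on blue is the coin box, and the scene crop confirms it: grey sides and a slotted top. The menorah sits on the white mark around (181,233), turned slightly.

```bash
sed -i "s/(abs(H-27)<6)&(S>200)&(V>90)/(H>22)\&(H<34)\&(S>190)\&(V>70)/" meas.py
sed -i "s/    P=onz(c,np/    if len(u)==0: return None\n    P=onz(c,np/" meas.py
python3 meas.py; python3 - <<'E'
from h import *
np.set_printoptions(precision=4,suppress=True)
c=camera('scene')
t=onz(c,[(268.3,203.7),(258,214.3),(275.5,224.8),(285.7,213.5)],.07)
print(t,t.mean(0)); b=onz(c,[(258.5,230.7),(275.2,240.8),(285,230)],0); print(b,(b[0]+b[2])/2)
for a,d in ((t[0],t[1]),(t[3],t[2]),(t[1],t[2]),(t[0],t[3]),(b[0],b[1]),(b[1],b[2])):
  e=d-a; print(np.hypot(*e[:2])*1000,np.degrees(np.arctan2(e[1],e[0])))
# two-view height of box top: robot-side right/left corners in top view
c2=camera('top')
uv=[(270+5.58e2/10,200+33.5),(270+33.0,200+34.5)]
for p,q in zip(uv,[(258,214.3),(268.3,203.7)]):
  o1,d1=ray(c2,[p]);o2,d2=ray(c,[q]);A=np.c_[d1[0],-d2[0]];s=np.linalg.lstsq(A,o2-o1,rcond=None)[0]
  print('tri',o1+d1[0]*s[0],o2+d2[0]*s[1])
E
```

```text
top blue (((581.3888549804688, -15.523216247558594), (97.6787338256836, 217.55215454101562), 3.5557851791381836), 3788)
top yellow None
top white (((567.5621337890625, 219.04629516601562), (100.12338256835938, 279.665283203125), 3.60811448097229), 2719)
top green 0 (((557.7536010742188, 234.34320068359375), (20.575571060180664, 50.62845993041992), 1.5827393531799316), 171)
top green 0.022 (((557.1788330078125, 228.76229858398438), (19.979736328125, 49.16271209716797), 1.5836483240127563), 171)
top box top (((585.3092041015625, -14.471481323242188), (48.024810791015625, 128.80905151367188), 1.4815548658370972), 1137)
top hsv mark [ 24 163 204] [108 166 135] [ 17  30 134]
scene blue (((579.929931640625, -14.616195678710938), (97.1814193725586, 218.12237548828125), 3.583897113800049), 2450)
scene yellow (((594.6298828125, -249.63446044921875), (100.18490600585938, 100.10536193847656), 3.6073033809661865), 2132)
scene white (((606.4346313476562, 220.938232421875), (222.6460418701172, 45.07889175415039), 85.50675201416016), 727)
scene green 0 (((533.2941284179688, 229.2954559326172), (222
[... 246 characters left out ...]
, (50.877689361572266, 39.14377975463867), 3.5990729331970215), 313)
scene hsv mark [ 26 255 190] [105 192 137] [ 64 100  74]
[[ 0.5625 -0.0065  0.07  ]
 [ 0.5633 -0.0429  0.07  ]
 [ 0.6107 -0.04    0.07  ]
 [ 0.6094 -0.0027  0.07  ]] [ 0.5865 -0.023   0.07  ]
[[ 0.5613 -0.0429  0.    ]
 [ 0.6091 -0.0395  0.    ]
 [ 0.6083 -0.0022  0.    ]] [ 0.5848 -0.0225  0.    ]
36.50371152204228 -88.67454119133549
37.28172683165574 -87.96216272529803
47.51592348525114 3.5684849805421752
47.08976339781342 4.533013904834853
47.946025570687524 4.0281204856136705
37.33262613259528 91.1896618190723
tri [ 0.5612 -0.0443  0.0697] [ 0.5631 -0.0427  0.0696]
tri [ 0.5586 -0.0056  0.0657] [ 0.5604 -0.0041  0.0657]
```

```bash
cat > plan.py <<'E'
from h import *
from scipy.spatial.transform import Rotation as R
np.set_printoptions(precision=4,suppress=True)
def target(yaw,lean):
    p=np.radians(yaw);l=np.radians(lean)
    y=np.array([-np.sin(p),np.cos(p),0]);f=np.array([np.cos(p),np.sin(p),0])
    z=np.sin(l)*f-np.cos(l)*np.array([0,0,1]);x=np.cross(y,z)
    return R.from_matrix(np.c_[x,y,z])
def delta(P,yaw,lean,back=0):
    s=env.sense();q=s['orientation'];Rc=R.from_quat([q[1],q[2],q[3],q[0]])
    T=target(yaw,lean);z=T.as_matrix()[:,2]
    print('shift',np.array(P)-back*z-s['tcp_pos'],'turn',(T*Rc.inv()).as_rotvec(),'axis',z)
    print('t',s['clock'],'F',s['force'],'w',s['gripper_width'],'gf',s['grip_force'],'j',s['joints'])
E
python3 -c "
from plan import *
delta([.5855,-.023,.04],3.4,40,.15)"
```

```text
shift [ 0.2758 -0.5895 -0.0827] turn [-0.1066 -0.6951  0.4057] axis [ 0.6417  0.0381 -0.766 ]
t 1.25 F [-0.0425  0.6503  0.2173] w 0.09277382469435655 gf 0.0 j [ 1.1216  0.1304  1.4882  0.      1.523  -0.0854]
```

```bash
python3 -m creep '[0.02,-0.05,0,-0.01,-0.06,0.04,0.093, 0.04,-0.10,0,-0.02,-0.13,0.08,0.093, 0.06,-0.15,0,-0.03,-0.20,0.12,0.093, 0.08,-0.20,0,-0.04,-0.27,0.16,0.093, 0.10,-0.25,0,-0.05,-0.34,0.20,0.093, 0.125,-0.30,0,-0.06,-0.41,0.24,0.093, 0.15,-0.35,0,-0.07,-0.48,0.28,0.093, 0.175,-0.40,-0.01,-0.08,-0.55,0.32,0.093, 0.20,-0.45,-0.02,-0.09,-0.62,0.36,0.093, 0.225,-0.50,-0.03,-0.1066,-0.6951,0.4057,0.093]' 15; python3 -c "
from plan import *
delta([.5855,-.023,.04],3.4,40,.15)"
```

```text
clock: 2.5
tcp_pos: [0.4797, 0.0828, 0.2037]
orientation: [0.323, -0.025, 0.946, 0.006]
force: [-0.0, 1.3, -0.9]
gripper_width: 0.0933
grip_force: 0.0
shift [ 0.0095 -0.1115 -0.0488] turn [ 0.0064 -0.0405  0.0083] axis [ 0.6417  0.0381 -0.766 ]
t 2.5 F [-0.0272  1.3454 -0.9154] w 0.09326208620125238 gf 0.0 j [ 0.0818 -0.8923  2.4644 -0.0279  0.9127 -1.532 ]
```

```bash
python3 -m creep '[0.01,0,0.0,0,0.10,0,0.093, 0.02,-0.01,0,0,0.20,0,0.093, 0.02,-0.03,0,0,0.31,0,0.093, 0.02,-0.05,0,0,0.31,0,0.093, 0.02,-0.08,-0.02,0,0.31,0,0.093, 0.02,-0.10,-0.04,0,0.31,0,0.093, 0.02,-0.108,-0.05,0,0.31,0,0.093, 0.02,-0.108,-0.05,0,0.31,0,0.093, 0.02,-0.108,-0.05,0,0.31,0,0.093, 0.02,-0.108,-0.05,0,0.31,0,0.093]'; python3 -c "
from plan import *
delta([.5855,-.023,.04],3.4,35,0)
c=shot('wrist','w1.png');print(proj(c,[[.5855,-.023,.07],[.59,-.25,0]]))
print(nets.pinpoint('coin_box','wrist'))
T=np.array(c['world_from_camera']);print(T)
"
```

```text
clock: 3.75
tcp_pos: [0.4992, -0.0231, 0.1549]
orientation: [0.172, -0.023, 0.985, 0.01]
force: [0.1, 0.3, -0.5]
gripper_width: 0.0927
grip_force: 0.0
shift [ 0.0863  0.0001 -0.1149] turn [ 0.0023 -0.2647  0.0082] axis [ 0.5726  0.034  -0.8192]
t 3.75 F [ 0.0709  0.3477 -0.5436] w 0.09270044693531203 gf 0.0 j [-0.2231 -0.441   2.1921  0.1176  1.0618 -1.8815]
[[272.5111 270.5672]
 [ 61.7502 218.8922]]
[{'position': [0.7015, -0.0081, -0.0008], 'conf': 0.95}, {'position': [0.5849, -0.0254, -0.0007], 'conf': 0.93}, {'position': [0.4567, -0.0273, -0.0028], 'conf': 0.75}]
[[-0.0507 -0.8092 -0.5854  0.3776]
 [ 0.9986 -0.0343 -0.039  -0.0301]
 [ 0.0115 -0.5866  0.8098  0.2677]
 [ 0.      0.      0.      1.    ]]
```

View pics/w1.png

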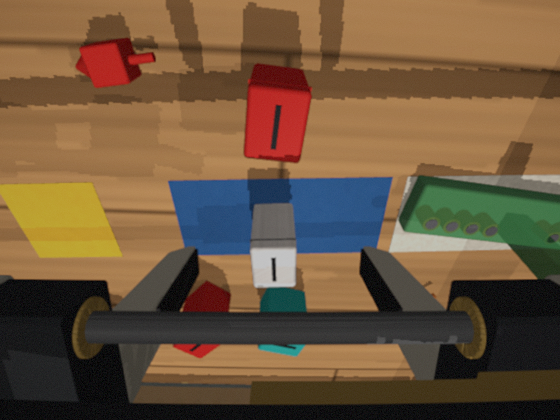

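The wrist view shows the aluminium box at (273,260), centred between the open fingers. The red look-alike is on the near side at (277,115), with teal and red behind. Going in.

```bash
python3 -m creep '[0.014,0,-0.015,0,-0.04,0,0.093, 0.028,0,-0.035,0,-0.09,0,0.093, 0.043,0,-0.055,0.001,-0.13,0.004,0.093, 0.058,0,-0.075,0.001,-0.18,0.006,0.093, 0.072,0,-0.095,0.002,-0.22,0.008,0.093, 0.086,0,-0.115,0.002,-0.265,0.008,0.093, 0.086,0,-0.115,0.002,-0.265,0.008,0.093, 0.086,0,-0.115,0.002,-0.265,0.008,0.06, 0.086,0,-0.115,0.002,-0.265,0.008,0.036, 0.086,0,-0.115,0.002,-0.265,0.008,0.036]' 15; python3 -c "
from plan import *
delta([.595,-.2497,.04],3.58,35,0)"
```

```text
clock: 5.1
tcp_pos: [0.5853, -0.0238, 0.0402]
orientation: [0.301, -0.028, 0.953, 0.009]
force: [-0.6, -0.9, -0.5]
gripper_width: 0.0676
grip_force: 0.0
shift [ 0.0097 -0.2259 -0.0002] turn [0.0003 0.0004 0.0041] axis [ 0.5725  0.0358 -0.8192]
t 5.1 F [-0.5945 -0.9051 -0.4612] w 0.06762542619655462 gf 0.0 j [-0.2283 -0.1509  2.2888  0.3893  0.441  -2.1631]
```

```bash
python3 -m creep '[0,0,0,0,0,0,0.093, -0.014,0,0.02,0,0.045,0,0.093, -0.03,0,0.04,0,0.09,0,0.093, -0.045,0,0.06,0,0.135,0,0.093, -0.06,0,0.08,0,0.18,0,0.093, -0.075,0,0.10,0,0.23,0,0.093, -0.09,0,0.115,0,0.28,0,0.093, -0.11,0,0.12,0,0.33,0,0.093, -0.13,0,0.13,0,0.38,0,0.093, -0.145,0,0.13,0,0.436,0,0.093]'; python3 -c "
from plan import *
delta([.44,-.024,.17],3.5,10,0)"
```

```text
clock: 6.35
tcp_pos: [0.4394, -0.0239, 0.1701]
orientation: [0.087, -0.025, 0.996, 0.014]
force: [0.6, -0.7, 0.8]
gripper_width: 0.0934
grip_force: 0.0
shift [ 0.0006 -0.0001 -0.0001] turn [-0.0242 -0.0015  0.0088] axis [ 0.1733  0.0106 -0.9848]
t 6.35 F [ 0.6045 -0.722   0.7775] w 0.09336120966366933 gf 0.0 j [-0.2295 -0.4689  2.1541  0.074   1.2959 -1.8649]
```

```bash
python3 -m creep '[0,0,0,0.031,0.002,-0.177,0.093, 0,0,0,0.063,0.004,-0.354,0.093, 0,0,0,0.094,0.006,-0.532,0.093, 0,0,0,0.125,0.008,-0.709,0.093, 0,0,0,0.157,0.009,-0.886,0.093, 0,0,0,0.188,0.011,-1.063,0.093, 0,0,0,0.219,0.013,-1.241,0.093, 0,0,0,0.251,0.015,-1.418,0.093, 0,0,0,0.282,0.017,-1.595,0.093, 0,0,0,0.313,0.019,-1.773,0.093]'
python3 -c "
import re
s=open('plan.py').read()
s=s.replace('def target(yaw,lean):','def target(yaw,lean):\n    # y flipped: half turn').replace('y=np.array([-np.sin(p),np.cos(p),0])','y=-np.array([-np.sin(p),np.cos(p),0])')
open('plan.py','w').write(s)"
python3 -c "
from plan import *
delta([.499,-.023,.155],3.4,20,0)"
```

```text
clock: 7.6
tcp_pos: [0.4395, -0.0237, 0.1689]
orientation: [0.06, 0.767, 0.635, 0.078]
force: [-0.9, -0.6, 0.1]
gripper_width: 0.093
grip_force: 0.0
shift [ 0.0595  0.0007 -0.0139] turn [ 0.369  -0.1099 -1.275 ] axis [ 0.3414  0.0203 -0.9397]
t 7.6 F [-0.8632 -0.591   0.1274] w 0.09301818243261252 gf 0.0 j [-0.2097 -0.4998  2.18    0.0499  1.2697 -0.0321]
```

```bash
python3 -m creep '[0,0,0,0.046,-0.014,-0.159,0.093, 0,0,0,0.092,-0.027,-0.319,0.093, 0,0,0,0.138,-0.041,-0.478,0.093, 0,0,0,0.184,-0.055,-0.637,0.093, 0,0,0,0.231,-0.069,-0.797,0.093, 0,0,0,0.277,-0.082,-0.956,0.093, 0,0,0,0.323,-0.096,-1.116,0.093, 0.02,0,-0.005,0.369,-0.110,-1.275,0.093, 0.04,0.001,-0.01,0.369,-0.110,-1.275,0.093, 0.06,0.001,-0.014,0.369,-0.110,-1.275,0.093]'
python3 -c "
from plan import *
delta([.5855,-.023,.04],3.5,35,0)"
```

```text
clock: 8.85
tcp_pos: [0.5001, -0.0226, 0.1548]
orientation: [-0.005, 0.984, 0.032, 0.174]
force: [0.7, -0.1, -0.2]
gripper_width: 0.0927
grip_force: 0.0
shift [ 0.0854 -0.0004 -0.1148] turn [ 0.0185 -0.2604 -0.0036] axis [ 0.5725  0.035  -0.8192]
t 8.85 F [ 0.7088 -0.092  -0.2407] w 0.09266867307631918 gf 0.0 j [-0.2147 -0.4427  2.1942  0.1068  1.0548  1.2537]
```

```bash
python3 -m creep '[0.014,0,-0.015,0.003,-0.04,0,0.093, 0.028,0,-0.035,0.006,-0.09,0,0.093, 0.043,0,-0.055,0.009,-0.13,-0.002,0.093, 0.058,0,-0.075,0.012,-0.18,-0.003,0.093, 0.072,0,-0.095,0.015,-0.22,-0.004,0.093, 0.086,0,-0.115,0.018,-0.26,-0.004,0.093, 0.086,0,-0.115,0.018,-0.26,-0.004,0.06, 0.086,0,-0.115,0.018,-0.26,-0.004,0.036, 0.086,0,-0.115,0.018,-0.26,-0.004,0.036, 0.086,0,-0.115,0.018,-0.26,-0.004,0.036]' 15
python3 -m creep '[0,0,0,0,0,0,0.036, 0,0,0,0,0,0,0.036, 0,0,0,0,0,0,0.036, 0,0,0,0,0,0,0.036, 0.0006,-0.010,0,0,0,0,0.036, 0.0012,-0.020,0,0,0,0,0.036, 0.0018,-0.030,0,0,0,0,0.036, 0.0018,-0.030,0,0,0,0,0.036, 0.0018,-0.030,0,0,0,0,0.036, 0.0018,-0.030,0,0,0,0,0.036]'
python3 -c "
from plan import *
delta([.595,-.2497,.04],3.58,35,0)
c=shot('scene','s2.png'); shot('wrist','w2.png')
im=c['img'][180:330,180:380,::-1]; cv2.imwrite('pics/s2c.png',cv2.resize(im,(800,600),interpolation=cv2.INTER_CUBIC))"
```

```text
clock: 10.1
tcp_pos: [0.5863, -0.0228, 0.0412]
orientation: [-0.009, 0.953, 0.029, 0.301]
force: [-0.2, -0.9, 0.1]
gripper_width: 0.0578
grip_force: 0.0
clock: 11.35
tcp_pos: [0.5877, -0.0531, 0.0401]
orientation: [-0.008, 0.953, 0.029, 0.301]
force: [0.5, -4.9, 2.4]
gripper_width: 0.04
grip_force: 15.0
shift [ 0.0073 -0.1966 -0.0001] turn [0.0013 0.0001 0.0021] axis [ 0.5725  0.0358 -0.8192]
t 11.35 F [ 0.471  -4.8697  2.3631] w 0.03996751170266082 gf 14.996888637542725 j [-0.3011 -0.1312  2.2715  0.4669  0.465   0.8464]
```

View pics/s2c.png

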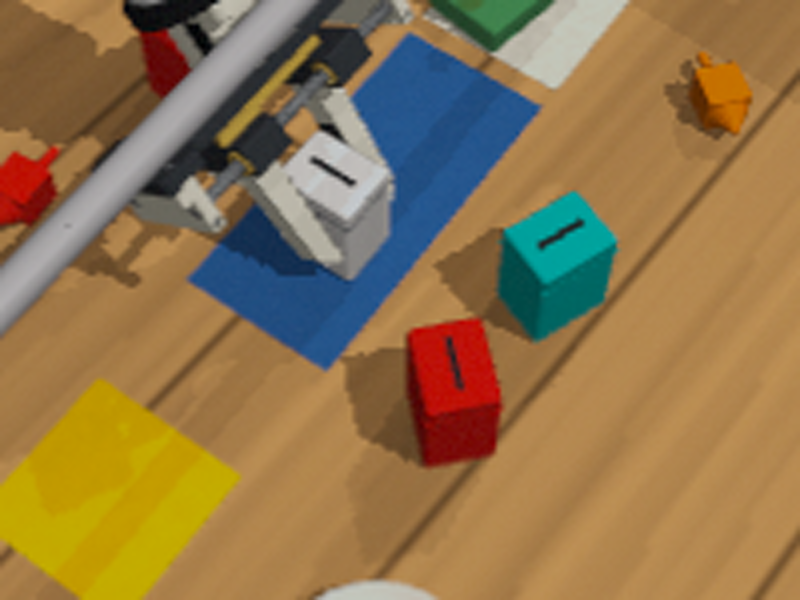

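The box is gripped square on its sides at crop (340,190) and slides along blue, and nothing else has been touched. Continuing to yellow.

```bash
python3 -m creep '[0.0006,-0.015,0,0,0,0,0.036, 0.0014,-0.037,0,0,0,0,0.036, 0.0022,-0.060,0,0,0,0,0.036, 0.003,-0.083,0,0,0,0.002,0.036, 0.0038,-0.106,0,0,0,0.002,0.036, 0.0047,-0.129,0,0,0,0.002,0.036, 0.0056,-0.152,0,0,0,0.002,0.036, 0.0065,-0.175,0,0,0,0.002,0.036, 0.0073,-0.190,0,0,0,0.002,0.036, 0.0073,-0.1966,0,0,0,0.002,0.036]'
python3 -c "
from plan import *
from meas import rect,hsv
c=shot('scene','s3.png'); w=shot('wrist','w3.png');t=shot('top','t3.png')
delta([.595,-.2497,.04],3.58,35,0)
for k in 0,1:
  c=(c,t)[k];h=hsv(c);S,V=h[...,1],h[...,2]
  print('box',rect(c,(S<45)&(V>130),.07,(.56,.64,-.285,-.22)))
b=[(c['img'][int(p[1])-60:int(p[1])+60,int(p[0])-80:int(p[0])+80,::-1]) for c,p in ((camera('scene'),proj(camera('scene'),[.595,-.25,.05])[0]),)]
cv2.imwrite('pics/s3c.png',cv2.resize(b[0],(800,600),interpolation=cv2.INTER_CUBIC))
print(proj(camera('scene'),[.595,-.25,.05]))"
```

```text
clock: 12.7
tcp_pos: [0.5952, -0.248, 0.0401]
orientation: [-0.011, 0.953, 0.03, 0.3]
force: [0.2, 8.7, 9.3]
gripper_width: 0.0401
grip_force: 15.0
shift [-0.0001 -0.001  -0.0001] turn [-0.0006 -0.0004 -0.0009] axis [ 0.5725  0.0358 -0.8192]
t 12.85 F [1.4625 1.6113 3.2602] w 0.03985775135481825 gf 14.999941885471344 j [-0.7005  0.0959  2.0477  0.7072  0.6572  0.3107]
box (((600.504638671875, -252.46900939941406), (64.91173553466797, 78.8145751953125), 89.91561889648438), 893)
box (((601.4730834960938, -252.9374542236328), (40.53532028198242, 64.54515838623047), 1.4691457748413086), 608)
[[203.1354 294.359 ]]
```

View pics/s3c.png

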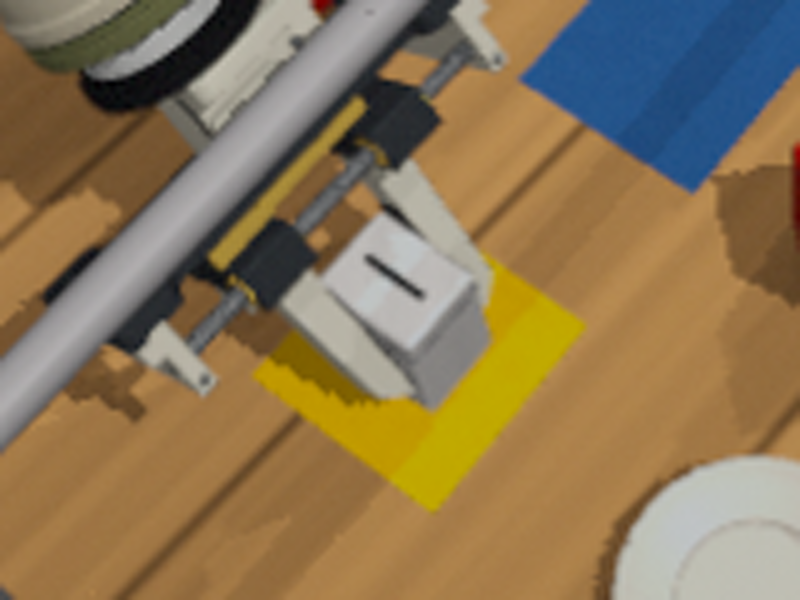

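```bash
python3 -c "
from plan import *
c=camera('scene')
f=lambda L:[(123+a/5,234+b/5) for a,b in L]
t=onz(c,f([(390,211),(325,280),(410,353),(476,286)]),.07);print(t,t.mean(0))
print('bot',onz(c,f([(434,409),(490,335)]),0))
y=onz(c,f([(258,375),(435,512),(585,325)]),0);print(y,(y[0]+y[2])/2)
print('expected top corners px',(proj(c,[[.595+a*.998-b*.0624,-.2497+a*.0624+b*.998,.07] for a,b in ((-.025,.02),(-.025,-.02),(.025,-.02),(.025,.02))])-[123,234])*5)
delta([.595,-.2497,.04],3.58,35,0)
"
```

```text
[[ 0.5725 -0.2292  0.07  ]
 [ 0.5739 -0.2666  0.07  ]
 [ 0.6212 -0.2672  0.07  ]
 [ 0.6217 -0.231   0.07  ]] [ 0.5973 -0.2485  0.07  ]
bot [[ 0.6182 -0.2644  0.    ]
 [ 0.6138 -0.226   0.    ]]
[[ 0.5508 -0.3003  0.    ]
 [ 0.6488 -0.2954  0.    ]
 [ 0.6419 -0.1973  0.    ]] [ 0.5963 -0.2488  0.    ]
expected top corners px [[379.6598 209.4192]
 [311.9544 284.5349]
 [408.4259 354.6338]
 [475.3978 276.4935]]
shift [-0.0001 -0.001  -0.    ] turn [-0.0002 -0.0004 -0.0009] axis [ 0.5725  0.0358 -0.8192]
t 13.05 F [3.9232 2.7267 3.6131] w 0.04010612478536094 gf 15.000085830688477 j [-0.7003  0.0956  2.0481  0.7071  0.6567  0.3106]
```

```bash
python3 -m creep '[0,-0.001,0,0,0,0,0.036, 0,-0.001,0,0,0,0,0.06, 0,-0.001,0,0,0,0,0.08, 0,-0.001,0,0,0,0,0.08, -0.012,-0.001,0.018,0,0.03,0,0.085, -0.03,-0.001,0.04,0,0.09,0,0.085, -0.045,-0.001,0.06,0,0.135,0,0.085, -0.06,-0.001,0.08,0,0.18,0,0.085, -0.08,-0.001,0.10,0,0.23,0,0.085, -0.10,0.02,0.115,0,0.28,0,0.085]'
python3 -c "
from plan import *
from meas import rect,hsv
delta([.595,-.2497,.04],3.58,35,0)
for n in 'scene','wrist','top':
  c=shot(n,n+'4.png');h=hsv(c);H,S,V=h[...,0],h[...,1],h[...,2]
  print(n,'box',rect(c,(S<45)&(V>120),.07,(.555,.64,-.29,-.21)))
  print(n,'yel',rect(c,(H>22)&(H<34)&(S>(150 if n!='scene' else 190))&(V>70),0,(.5,.68,-.35,-.15)))
  if n!='top':
    p=proj(c,[.595,-.25,.03])[0].astype(int);x,y=max(p[0]-80,0),max(p[1]-60,0);print(n,'crop origin',x,y)
    cv2.imwrite('pics/%s4c.png'%n,cv2.resize(c['img'][y:y+120,x:x+160,::-1],(400,300),interpolation=cv2.INTER_CUBIC))
a=cv2.imread('pics/scene4c.png');b=cv2.imread('pics/wrist4c.png');cv2.imwrite('pics/both4.png',np.hstack([a,b]))
"
```

```text
clock: 14.3
tcp_pos: [0.4941, -0.2304, 0.156]
orientation: [-0.013, 0.986, 0.027, 0.164]
force: [0.9, -0.0, -0.0]
gripper_width: 0.0853
grip_force: 0.0
shift [ 0.1009 -0.0193 -0.116 ] turn [ 0.0012 -0.2817  0.0018] axis [ 0.5725  0.0358 -0.8192]
t 14.3 F [ 0.941  -0.0228 -0.0037] w 0.08532936812421091 gf 0.0 j [-0.6839 -0.2156  2.0114  0.258   1.1222  0.7449]
scene box (((604.6527709960938, -250.40956115722656), (45.118064880371094, 74.40863800048828), 83.23686218261719), 620)
scene yel (((594.6119384765625, -249.54803466796875), (100.02379608154297, 100.05311584472656), 3.4818248748779297), 1304)
scene crop origin 124 238
wrist box (((592.7360229492188, -248.6302947998047), (47.94287872314453, 38.8325309753418), 3.3722405433654785), 2579)
wrist yel (((595.0394287109375, -250.1999053955078), (100.3517074584961, 100.10408020019531), 3.676269769668579), 4720)
wrist crop origin 230 88
top box (((595.2484130859375, -250.28298950195312), (50.38814926147461, 79.58499145507812), 3.7488346099853516), 816)
top yel (((596.4081420898438, -249.7576904296875), (98.98446655273438, 99.2576675415039), 2.942303419113159), 999)
```

View pics/both4.png

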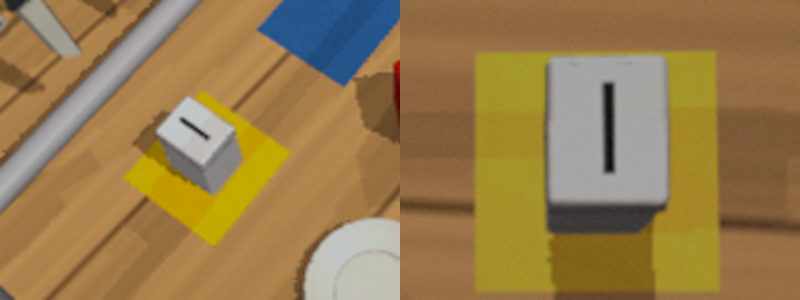

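The box stands on yellow, released and square (yaw 3.4° against the mark's 3.6°). I'll check its foot line in the wrist picture while measuring the menorah.

```bash
python3 -c "
from plan import *
c=camera('wrist')
e=onz(c,[(230+150/2.5,88+231/2.5),(230+640/2.5-160,88+233/2.5)],0);print('foot robot side',e)
print('expected foot x at centre', .595-.025)
m=nets.find_in('menorah','wrist');print(m[:1])
"; python3 -m creep '[-0.01,0.05,0.01,0,0.05,0,0.06, -0.02,0.10,0.01,0,0.10,0,0.06, -0.02,0.15,0.01,0,0.10,0,0.06, -0.02,0.20,0.01,0,0.10,0,0.06, -0.02,0.25,0.01,0,0.10,0,0.06, -0.02,0.29,0.01,0,0.10,0,0.06, -0.03,0.33,0.01,0,0.10,0,0.06, -0.04,0.36,0.01,0,0.10,0,0.06, -0.045,0.40,0.01,0,0.10,0,0.06, -0.05,0.44,0.01,0,0.10,0,0.06]'
python3 -c "
from plan import *
from meas import rect,hsv
delta([.55,.21,.08],0,35,0)
w=shot('wrist','w5.png');t=camera('top');s=camera('scene')
for n in ('wrist','top','scene'):print(n,[(np.round(r['position'],4),r['conf']) for r in nets.pinpoint('menorah',n)[:1]])
"
```

```text
foot robot side [[ 0.5702 -0.2337  0.    ]
 [ 0.5716 -0.2706  0.    ]]
expected foot x at centre 0.57
[]
clock: 15.8
tcp_pos: [0.4443, 0.2118, 0.1636]
orientation: [-0.015, 0.993, 0.028, 0.114]
force: [-0.3, -0.5, 0.1]
gripper_width: 0.0603
grip_force: 0.0
shift [ 0.1057 -0.0018 -0.0836] turn [-0.0118 -0.3818 -0.062 ] axis [ 0.5736  0.     -0.8192]
t 15.8 F [-0.2779 -0.4793  0.0952] w 0.06029446669957707 gf 0.0 j [ 0.3771 -0.3435  2.0819 -0.0541  1.1783  1.9073]
wrist [(array([0.5544, 0.2156, 0.0001]), 0.78)]
top [(array([0.5517, 0.219 , 0.0028]), 0.83)]
scene [(array([ 0.5557,  0.2112, -0.0014]), 0.97)]
```

View pics/w5.png

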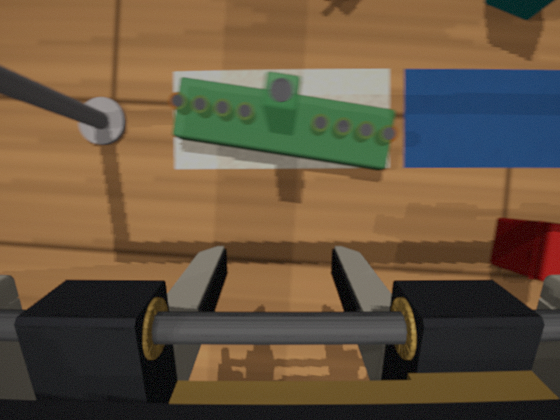

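Wrist view: the green menorah lies across white, with its column top at (282,90), its cups along (179,100) to (387,134), and the slab turned a few degrees from the mark. Blue is to the right and empty.

```bash
python3 -c "
from plan import *
from meas import rect,hsv
c=camera('wrist');s=camera('scene')
cu=onz(c,[(179,100),(200,104),(222,108),(244,112),(320,124),(342,127),(365,131),(387,134)],.042)
print('cups',cu[:,:2],cu.mean(0)); d=cu[:4].mean(0)-cu[4:].mean(0);print('yaw',np.degrees(np.arctan2(-d[0],d[1])),np.hypot(*d[:2]))
k=onz(c,[(181,78),(395,109),(391,160),(176,135)],.022);print('slab',k[:,:2],k.mean(0),np.degrees(np.arctan2(*(-(k[0]-k[1])[:1],(k[0]-k[1])[1]))))
print('col',onz(c,[(282,90)],.112))
o1,d1=ray(c,[(282,90)]);o2,d2=ray(s,[(325.5,133.5)]);q=np.linalg.lstsq(np.c_[d1[0],-d2[0]],o2-o1,rcond=None)[0];print('tri',o1+d1[0]*q[0],o2+d2[0]*q[1])
h=hsv(c);H,S,V=h[...,0],h[...,1],h[...,2];print(h[125,280],h[100,285])
g=(abs(H-64)<14)&(S>90)
print('green',rect(c,g,.022,(.5,.62,.08,.35)))
h=hsv(s);H,S,V=h[...,0],h[...,1],h[...,2]
x=s['img'][100:220,240:400,::-1];
print('blue wrist',rect(c,(abs(hsv(c)[...,0]-108)<12)&(hsv(c)[...,1]>110),0,(.48,.66,-.2,.15)))
"
```

```text
cups [[0.5673 0.3099]
 [0.5647 0.2907]
 [0.5621 0.2707]
 [0.5595 0.2507]
 [0.5526 0.1824]
 [0.5511 0.1627]
 [0.5487 0.1421]
 [0.5473 0.1224]] [0.5567 0.2165 0.042 ]
yaw -6.005698139386877 0.12881381190694197
slab [[0.594  0.3162]
 [0.5755 0.1103]
 [0.5272 0.1107]
 [0.5394 0.3184]] [0.559  0.2139 0.022 ] [-5.1353]
col [[0.5575 0.2158 0.112 ]]
tri [0.5566 0.2157 0.1148] [0.5571 0.2161 0.1149]
[ 66 130  96] [135   6  87]
green (((564.3265380859375, 215.7777557373047), (206.4392852783203, 74.09721374511719), 84.27333068847656), 11007)
blue wrist (((578.468994140625, 12.217185974121094), (98.28620147705078, 162.55319213867188), 4.016808986663818), 15045)
```

```bash
python3 -c "
from plan import *
delta([.557,.216,.08],-5.8,35,0)"
```

```text
shift [ 0.1121  0.0064 -0.0844] turn [-0.031  -0.3804 -0.1605] axis [ 0.5706 -0.058  -0.8192]
t 16.2 F [ 0.914  -0.6238 -0.9342] w 0.060033464295220135 gf 0.0 j [ 0.3723 -0.3461  2.0825 -0.0538  1.1797  1.9038]
```

```bash
python3 -m creep '[0.0,0.006,0,-0.010,-0.04,-0.08,0.06, 0.015,0.006,-0.005,-0.03,-0.10,-0.16,0.06, 0.03,0.006,-0.015,-0.031,-0.15,-0.16,0.06, 0.05,0.006,-0.03,-0.031,-0.22,-0.16,0.06, 0.07,0.006,-0.05,-0.031,-0.29,-0.16,0.06, 0.09,0.006,-0.068,-0.031,-0.34,-0.16,0.06, 0.112,0.0064,-0.084,-0.031,-0.38,-0.1605,0.06, 0.112,0.0064,-0.084,-0.031,-0.38,-0.1605,0.06, 0.112,0.0064,-0.084,-0.031,-0.38,-0.1605,0.06, 0.112,0.0064,-0.084,-0.031,-0.38,-0.1605,0.06]' 40
python3 -c "
from plan import *
delta([.557,.216,.08],-5.8,35,0)
c=shot('wrist','w6.png')
for n in ('wrist','scene'):
  camera(n);print(n,[(np.round(r['position'],4),r['conf']) for r in nets.pinpoint('menorah',n)[:1]])
"
```

```text
clock: 17.45
tcp_pos: [0.5572, 0.2172, 0.0822]
orientation: [0.015, 0.952, -0.048, 0.301]
force: [-0.3, 0.1, -0.1]
gripper_width: 0.0602
grip_force: 0.0
shift [-0.0002 -0.0012 -0.0022] turn [-0.0005  0.0013 -0.0011] axis [ 0.5706 -0.058  -0.8192]
t 17.45 F [-0.2927  0.0931 -0.1049] w 0.06019754795872468 gf 0.0 j [ 0.4726 -0.112   2.1608 -0.5524  0.6343  2.5175]
wrist [(array([ 0.5555,  0.2197, -0.0007]), 0.71)]
scene [(array([0.5558, 0.2114, 0.0019]), 0.64)]
```

View pics/w6.png

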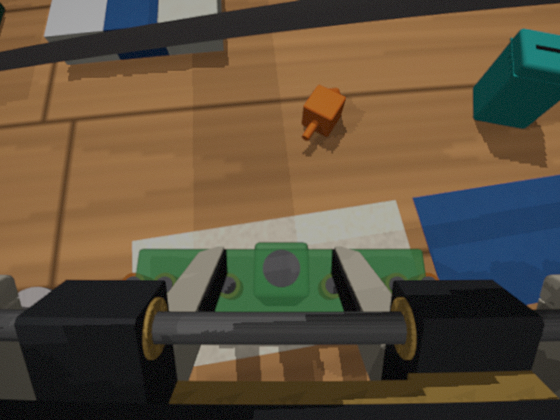

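The tool is aligned: the slab edge is level in the picture, and the column at (281,270) is midway between the fingers. Closing and sliding.

```bash
python3 -m creep '[0,0,0,0,0,0,0.04, 0,0,0,0,0,0,0.018, 0,0,0,0,0,0,0.018, 0,0,0,0,0,0,0.018, 0,0,0,0,0,0,0.018, 0,0,0,0,0,0,0.018, 0,0,0,0,0,0,0.018, 0.0005,-0.005,0,0,0,0.004,0.018, 0.0015,-0.015,0,0,0,0.011,0.018, 0.0025,-0.025,0,0,0,0.018,0.018]' 40
python3 -c "
from plan import *
delta([.5805,-.0153,.08],3.58,35,0)"
```

```text
clock: 18.95
tcp_pos: [0.5591, 0.1924, 0.0807]
orientation: [0.012, 0.953, -0.038, 0.301]
force: [-0.1, 3.4, -2.1]
gripper_width: 0.0238
grip_force: 40.0
shift [ 0.0214 -0.2077 -0.0007] turn [-0.0003  0.0001  0.1426] axis [ 0.5725  0.0358 -0.8192]
t 18.95 F [-0.0618  3.4408 -2.1282] w 0.023822979617753405 gf 40.00198781490326 j [ 0.4078 -0.1511  2.1986 -0.4971  0.5985  2.4025]
```

```bash
python3 -m creep '[0.0012,-0.012,0,0,0,0.008,0.018, 0.003,-0.03,0,0,0,0.021,0.018, 0.005,-0.048,0,0,0,0.033,0.018, 0.0068,-0.066,0,0,0,0.045,0.018, 0.0087,-0.084,0,0,0,0.058,0.018, 0.0105,-0.102,0,0,0,0.07,0.018, 0.0124,-0.12,0,0,0,0.082,0.018, 0.0142,-0.138,0,0,0,0.095,0.018, 0.0161,-0.156,0,0,0,0.107,0.018, 0.0178,-0.172,0,0,0,0.118,0.018]'
python3 -c "
from plan import *
delta([.5805,-.0153,.08],3.58,35,0)
c=shot('scene','s7.png'); cv2.imwrite('pics/s7c.png',cv2.resize(c['img'][130:340,170:450,::-1],(800,600),interpolation=cv2.INTER_CUBIC))"
```

```text
clock: 20.2
tcp_pos: [0.5768, 0.0198, 0.0808]
orientation: [-0.006, 0.954, 0.018, 0.301]
force: [-0.7, 4.8, -0.7]
gripper_width: 0.0236
grip_force: 40.0
shift [ 0.0037 -0.0351 -0.0008] turn [0.0001 0.0002 0.0252] axis [ 0.5725  0.0358 -0.8192]
t 20.2 F [-0.6873  4.7671 -0.7466] w 0.023569228657773587 gf 40.0004518032074 j [-0.1055 -0.2803  2.3059  0.1661  0.5157  1.3088]
```

View pics/s7c.png

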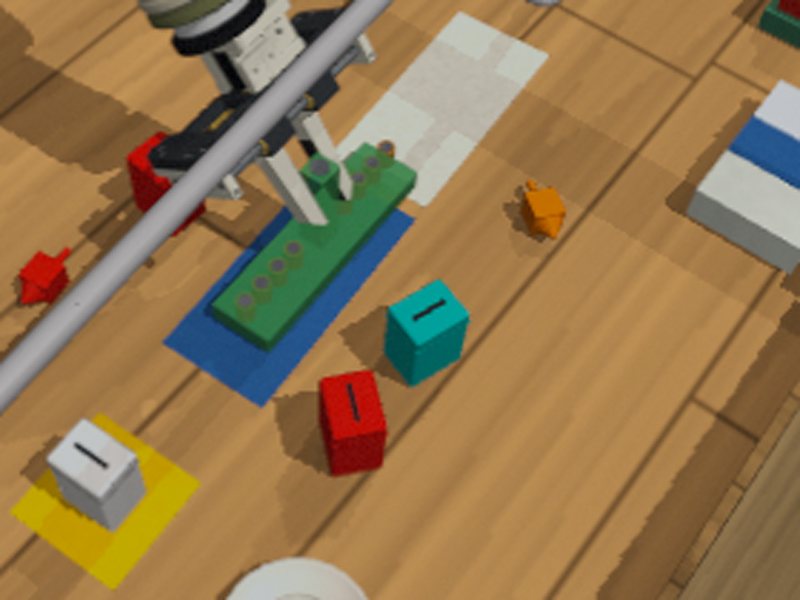

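The menorah is on its way flat on the ledge, nearly over blue at crop (310,250). Box, dreidels and saucer look undisturbed. Finishing the last 35 mm.

```bash
python3 -m creep '[0.001,-0.01,0,0,0,0.007,0.018, 0.002,-0.02,0,0,0,0.014,0.018, 0.003,-0.03,0,0,0,0.021,0.018, 0.0037,-0.0351,0,0,0,0.0252,0.018, 0.0037,-0.0351,0,0,0,0.0252,0.018, 0.0037,-0.0351,0,0,0,0.0252,0.018, 0.0037,-0.0351,0,0,0,0.0252,0.018, 0.0037,-0.0351,0,0,0,0.0252,0.018, 0.0037,-0.0351,0,0,0,0.0252,0.018, 0.0037,-0.0351,0,0,0,0.0252,0.018]'
python3 -c "
from plan import *
from meas import rect,hsv
delta([.5805,-.0153,.08],3.58,35,0)
c=shot('scene','s8.png'); x,y=215,160
cv2.imwrite('pics/s8c.png',cv2.resize(c['img'][y:y+120,x:x+160,::-1],(800,600),interpolation=cv2.INTER_CUBIC))
t=shot('top','t8.png')
for n in ('scene','top'): print(n,[(np.round(r['position'],4),r['conf']) for r in nets.pinpoint('menorah',n)[:1]])"
```

```text
clock: 21.5
tcp_pos: [0.5807, -0.015, 0.0808]
orientation: [-0.009, 0.953, 0.029, 0.301]
force: [-0.6, -3.1, -2.7]
gripper_width: 0.0237
grip_force: 40.0
shift [-0.0002 -0.0003 -0.0008] turn [ 0.0004 -0.      0.0009] axis [ 0.5725  0.0358 -0.8192]
t 21.5 F [-0.5835 -3.0576 -2.7454] w 0.023746996107017162 gf 39.9988728761673 j [-0.2095 -0.2633  2.2924  0.3031  0.5393  1.0846]
scene [(array([ 0.5816, -0.0187,  0.    ]), 0.87)]
top [(array([ 0.5756, -0.0116,  0.0053]), 0.93)]
```

View pics/s8c.png

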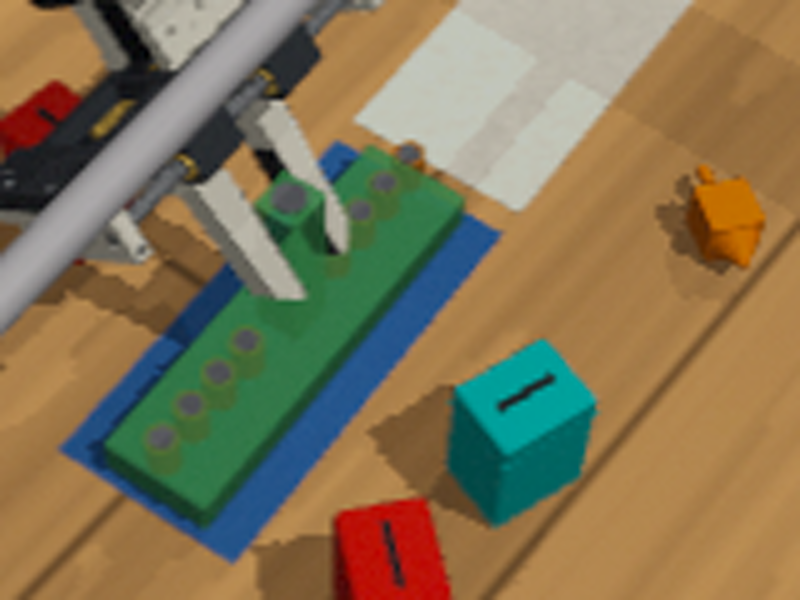

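```bash
python3 -c "
from plan import *
c=camera('scene')
f=lambda L:[(215+a/5,160+b/5) for a,b in L]
k=onz(c,f([(105,446),(205,512),(463,199),(370,147)]),.022)[:,:2];print('slab',k,k.mean(0))
an=lambda a,b:np.degrees(np.arctan2(-(b-a)[0],(b-a)[1]))
print('yaw',an(k[1],k[2]),an(k[0],k[3]),np.linalg.norm(k[2]-k[1]),np.linalg.norm(k[1]-k[0]))
cu=onz(c,f([(161,437),(190,405),(218,372),(246,340),(360,210),(384,182),(410,153)]),.042)[:,:2];print('cup yaw',an(cu[0],cu[6]),(cu[0]+cu[6])/2)
print('col',onz(c,f([(290,197)]),.112))
b=onz(c,f([(62,448),(233,562),(500,235)]),0)[:,:2];print('blue',b,(b[0]+b[2])/2,an(b[1],b[2]))
print('foot',onz(c,f([(108,464),(205,528),(464,213)]),0))
"
```

```text
slab [[ 0.5637 -0.1211]
 [ 0.6196 -0.1181]
 [ 0.6055  0.0882]
 [ 0.5512  0.0848]] [ 0.585  -0.0166]
yaw 3.90653105380409 3.463145776314115 0.20682886056991362 0.05598994497775157
cup yaw 3.278425060568066 [ 0.583  -0.0142]
col [[ 0.583  -0.0143  0.112 ]]
blue [[ 0.5394 -0.1261]
 [ 0.637  -0.1209]
 [ 0.6239  0.096 ]] [ 0.5816 -0.0151] 3.450160459964304
foot [[ 0.5612 -0.1191  0.    ]
 [ 0.6165 -0.116   0.    ]
 [ 0.6023  0.0955 -0.    ]]
```

```bash
python3 -m creep '[-0.001,0,0,0,0,0,0.018, -0.001,0,0,0,0,0,0.03, -0.001,0,0,0,0,0,0.06, -0.001,0,0,0,0,0,0.06, -0.001,0,0,0,0,0,0.06, -0.02,-0.001,0.02,0,0.05,0,0.06, -0.045,-0.002,0.04,0,0.11,0,0.06, -0.07,-0.003,0.06,0,0.19,0,0.06, -0.10,-0.005,0.075,0,0.28,0,0.06, -0.125,-0.005,0.085,0,0.36,0,0.06]'
python3 -c "
from plan import *
from meas import rect,hsv
delta([.5805,-.0153,.08],3.58,35,0)
c=shot('wrist','w9.png');shot('scene','s9.png')"
```

```text
clock: 23.0
tcp_pos: [0.4552, -0.0202, 0.1673]
orientation: [-0.014, 0.992, 0.027, 0.125]
force: [0.9, 0.3, -0.3]
gripper_width: 0.0602
grip_force: 0.0
shift [ 0.1253  0.0049 -0.0873] turn [ 0.001  -0.3608  0.0013] axis [ 0.5725  0.0358 -0.8192]
t 23.0 F [ 0.8536  0.3071 -0.2653] w 0.060241301266539184 gf 0.0 j [-0.2279 -0.5011  2.1917  0.0952  1.217   1.2656]
```

View pics/w9.png

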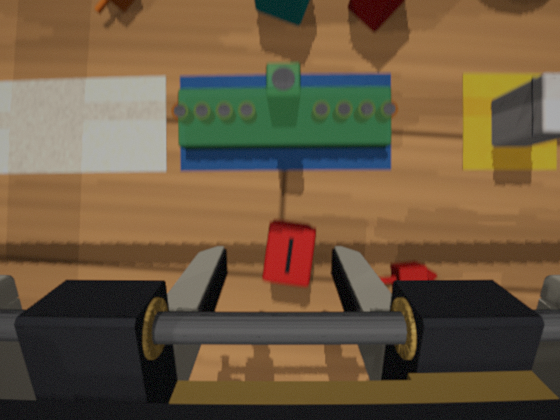

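```bash
python3 -c "
from plan import *
c=camera('wrist')
b=onz(c,[(180.5,75),(390.5,74),(391,169),(181,170)],0)[:,:2];print('blue',b.mean(0))
cu=onz(c,[(181,111),(203,111),(225,111),(247,111),(321,109),(343.5,109),(366,109),(389,109)],.042)[:,:2]
print('cups',cu.mean(0)); d=cu[:4].mean(0)-cu[4:].mean(0);print('yaw',np.degrees(np.arctan2(-d[0],d[1])))
d=b[0]-b[1];e=b[3]-b[2];print('blue yaw',[np.degrees(np.arctan2(-v[0],v[1])) for v in(d,e)])
print('col',onz(c,[(283,78)],.112))
print('near edge',onz(c,[(179,146),(391,145)],.022))
camera('top');camera('scene')
for q in ('coin_box','saucer','red_dreidel','orange_dreidel'):
  for n in ('top','scene'): print(q,n,[np.round(r['position'][:2],3) for r in nets.pinpoint(q,n)[:4]])
"
```

```text
blue [ 0.5802 -0.016 ]
cups [ 0.5801 -0.0151]
yaw 3.8774156610407053
blue yaw [np.float64(3.2243763962139993), np.float64(3.53959092226902)]
col [[ 0.5812 -0.0145  0.112 ]]
near edge [[ 0.5453  0.0867  0.022 ]
 [ 0.5578 -0.1206  0.022 ]]
coin_box top [array([ 0.701, -0.006]), array([ 0.594, -0.249]), array([ 0.707, -0.109])]
coin_box scene [array([ 0.707, -0.105]), array([ 0.704, -0.008]), array([ 0.451, -0.027]), array([ 0.588, -0.248])]
saucer top []
saucer scene [array([ 0.77 , -0.247])]
red_dreidel top [array([ 0.426, -0.149])]
red_dreidel scene [array([ 0.425, -0.149])]
orange_dreidel top [array([0.707, 0.166])]
orange_dreidel scene [array([0.704, 0.165])]
```

The menorah is centred within about 1 mm and square within about 0.5°. The box is on yellow, nothing else has moved, and the gripper is clear. Handing in.

```bash
python3 -c "
from station import env
print(env.job_done(), env.sense()['clock'])"
```

```text
the job is handed in; nothing more can be done
the job is handed in; nothing more can be done
```

Job handed in at about 23 s, no verdict returned: by my measurements the coin box is on yellow and the menorah on blue, each within about 2 mm and 1° and never touching, with the saucer and dreidels unmoved; however, I viewed 13 pictures (limit 10), and joint 2 once read -0.892 against its -0.89 limit.

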